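# Put the washed corers back into their holes in the graded rack

### The arm

A 7-joint arm with a two-finger parallel gripper is mounted at the origin on a cart in front of the work surface, level with it; the furniture and walls round the work are solid. World frame = base frame: x ahead of the robot, y to its left, z up, the work surface at z = 0. Lengths are in m, angles in rad, forces in N, time in s.
With the tool pointing down it reaches from about 0.4 to 0.85 m from the base axis. Payload 4.5 kg.
Tool frame: the origin (TCP) lies on the centre line of the jaws, within the pads' length; the fingertips stand r.tip_extent ahead of it and the grasp point (between the pads) is the TCP (r.tip_extent is the distance from the TCP to the fingertips, in m); z points along the fingers, y is the line along which they close (so a half turn about z gives the same grasp; the last joint's range is limited). The gripper opens to 88 mm and grips with 3 to 60 N. Pads are 18 mm wide; open, the fingers measure 123 mm over their backs; the gripper's body (75 mm by 187 mm) begins 45 mm behind the grasp point.
Start: joints at [1.313, 0.689, -0.195, 1.565, 0.157, 0.902, -0.215], TCP at [0.18, -0.599, 0.258] pointing down, gripper open.
Joint ranges: [-3.01, 3.01], [-0.46, 2.08], [-1.47, 1.51], [0.13, 2.56], [-1, 4.14], [0.04, 2.09], [-2.66, 2.66]. Speed limits (rad/s): [2.57, 2.57, 3.14, 3.14, 3.14, 3.14, 3.14].

### API

Orientations are given as a unit quaternion [x, y, z, w].
In Python, from plant import sensors, vision, finish_job, r gives the robot as it stands. The module is installed in compiled form; this text tells all that it offers.
- The arm moves only by the tool step_arm, never from a script. Its argument "steps" is a list of rows, each a list of 2 entries, a list of its own where there are three numbers: the shift along the tool's x, y, z in cm, then the turn, a rotation vector about the tool's x, y, z in degrees. A call has 1 to 12 rows; each row shifts and turns the commanded pose from where the row before left it, along the tool's axes as they then stand; what a row does not reach is not made up. A row lasts 1/8 s, in which the tool goes at most 62.5 mm and 10.7 degrees, less where a joint would pass 70% of its speed; a pose out of reach is approached as far as the arm can. A call with a gripper value outside its range is refused whole. "claw" is the opening, from -1 (shut) to 1 (fully open), set as the call begins (left out, the last holds). The fingers move at their own pace and stop on an object; "grip_force" is the grip in N (left out, the last holds). Time passes only in rows, so rows that do not move let the fingers close. It gives the time, the measured TCP pose, the force, the opening and the grip force at its end, in the units of the state.
- sensors.get_state(): the state, without advancing time (a new reading comes with each control period).
- vision.snapshot(name): name is "scene" or "top" or "wrist"; returns a dict with "img" (420x560x3 uint8, red, green, blue), "fx", "fy", "cx", "cy" (pixels), "position" and "rotation" of the camera in the world. Camera axes: x right, y down, z forward; pixel columns grow to the right and rows downward; lengths in m; the calibration is good to about 2 mm. A picture is of the moment at which its call begins. There is no depth.
- finish_job(): hands the job in; it is judged then, once.
The state is a dict: "clock": time; "q": joint angles; "qd": joint speeds; "joint_torque": joint torques, N m; "tool_pos": TCP position; "eef_rot": TCP orientation; "contact_force": force on the tool from outside, world axes, zero at the start; "moment": the same for the moment, N m; "opening": opening from 0.0 (shut) to 1.0 (fully open); "finger_force": force on a finger pad.
Only numpy, scipy, OpenCV 4.12 (cv2) and the standard library are available. Lean on these libraries where they do the work, as an engineer would, in place of code of your own. Each camera call takes 0.05 s, during which the arm holds its last target. There are 200 camera calls.

### The job

Two corers of the set, the two middle sizes, stand on the worktop in front of the drinking glass. Put each one back, blade down, into the hole of the sloping wooden rack that matches its blade's diameter, all the way in so that its collar sits flat on the rack, and let go. Leave the other corers and everything else on the worktop where they are.

Things in the scene. Friction and masses are not known exactly. Their poses are not given: they have to be found in the camera images.
- corer_22: Loose corer, 0.1 kg, upright on its blade, 114 mm tall: round steel blade 22 mm wide, 60 mm long (last 5 mm taper to 18 mm); steel collar 42 mm wide from 60 to 64 mm; round black grip 28 mm wide from 64 to 114 mm (its top 10 mm rounded), where it is taken. Origin: centre of the blade's end; z up its axis, blade to grip; it is round, so its turn about z does not matter.
- corer_28: Loose corer, the same in every size as corer_22 (grip, collar, lengths, mass) except that its blade is 28 mm in diameter (the end tapers to 24 mm). Origin and axes as for corer_22.
- corer_22_collar (a point): Centre of the underside of corer_22's collar, on its axis, 60 mm from the blade's end; axes as the corer's.
- corer_28_collar (a point): Centre of the underside of corer_28's collar, on its axis, 60 mm from the blade's end; axes as the corer's.
- rack: Fixed beech rack, 236 mm wide, 106 mm deep, up to 119 mm high: a sloping bored board between two end boards (12 mm thick, tops parallel to the board's and 5 mm above it). The board slopes 30 degrees, low edge at the rack's front, which looks to the rack's -x, roughly to the robot. Origin on the worktop under the middle of the board's top face; z up, y along the row of holes.
- rack_board: The bored board, 212 x 79 mm, 26 mm thick. Origin: middle of its top face, 82 mm up. z: out along the holes, 30 degrees from vertical, leaning to the rack's front; y along the row. Through holes 54 mm apart, graded 18.5, 24.5, 30.5, 36.5 mm, each 2.5 mm over its blade, at y = 81 (filled by the fixed 16 mm corer, grip as the others), 27, -27, -81 mm (empty). Room below for the blades.
- hole_22 (a point): Centre of the mouth, in the board's top face, of the hole for the 22 mm blade (24.5 mm wide); axes as rack_board.
- hole_28 (a point): Centre of the mouth, in the board's top face, of the hole for the 28 mm blade (30.5 mm wide); axes as rack_board.
- tumbler: Fixed drinking glass, 76 mm wide, 86 mm high, in which the largest corer (34 mm blade, fixed) leans, its black grip out of the top, up to 130 mm above the worktop (as high as the grips in the rack); it stays there. Origin: centre of the foot. The two loose corers stand before it, one behind the other, about 110 and 200 mm from it toward the robot.
- lemon: Loose lemon, 78 x 55 x 56 mm, lying at the back. A bystander. Origin: centre of its underside.
- garlic: Loose garlic bulb, 60 mm wide, 58 mm high, standing at the back. A bystander. Origin: centre of its underside.
- peeler: Loose peeler, 170 x 25 x 18 mm, lying flat at the back. A bystander. Origin: centre of its underside.

How it is judged:
At the end, for the whole second after the job is handed in: Each of the two corers rests in its own hole, blade down: the 22 mm blade in the 24.5 mm hole and the 28 mm blade in the 30.5 mm hole, the centre of the collar's underside within 4 mm of the centre of the hole's mouth, the axis within 0.1 rad of the hole's, released and at rest (distance between corer_22_collar and hole_22 below 0.004 m and angle between the z axis of each of corer_22, corer_28 and the z axis of rack_board, either way round below 0.1 rad and distance between corer_28_collar and hole_28 below 0.004 m and z of each of corer_22, corer_28 in the frame of rack_board below -0.05 m and linear speed of each of corer_22, corer_28 below 0.02 m/s); the robot touches nothing.
It fails at once if a bystander (lemon, garlic or peeler) is moved more than 30 mm (distance of any of lemon, garlic, peeler from where it was at the start of the episode above 0.03 m).
It also fails if it takes over 64 s, if anything falls off the work surface, if the arm or the gripper's body presses on something with over 40 N, if the wrist force passes 120 N, or if a joint passes its speed limit or range.

## Working session

There is one attempt and no reset: what is moved stays moved. The work goes in short steps, Python scripts to look and compute and a tool call to move; the robot and the scene stay as the last step left them, time stands still between calls to the robot, and variables do not carry over. Pictures are saved under pics/ and viewed, at most 10 in all, crops included, and the job is handed in when it is done.

Besides the shell and the picture viewer there is one more tool, called as a command line: name --argument value ..., lists and objects as JSON in quotes. step_arm: Moves the arm, as the interface text tells. Its arguments: {"type":"object","properties":{"steps":{"type":"array"},"claw":{"type":"number"},"grip_force":{"type":"number"}},"required":["steps"]}

```bash
mkdir -p pics; python3 - <<'E'
from plant import sensors,vision,r
import cv2,pickle,numpy as np
s=sensors.get_state();print(s['tool_pos'],s['eef_rot'],s['clock'],r.tip_extent)
d={}
for n in("scene","top"):
    d[n]=vision.snapshot(n);cv2.imwrite(f"pics/{n}0.png",d[n]['img'][:,:,::-1])
    print(n,d[n]['position'],np.round(d[n]['rotation'],3).tolist(),d[n]['fx'],d[n]['cx'],d[n]['cy'])
pickle.dump(d,open("d0.pkl","wb"))
E
```

```text
[ 0.17956948 -0.598034    0.25690675] [ 9.89369729e-01  1.45419028e-01 -2.02933045e-04 -8.97222116e-04] 0.0 0.019
scene [ 0.23343449 -0.23738719  0.78596639] [0.876, -0.386, 0.125, -0.263] 467.56496364295015 283.8906523950592 210.96389099589453
top [0.48806766 0.05629444 0.90778803] [0.712, -0.698, 0.057, -0.048] 421.4643906999667 283.49201941131446 206.89763829664244
```

View pics/scene0.png

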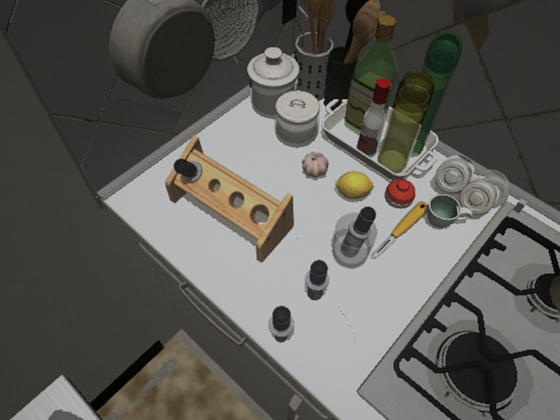

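View pics/top0.png

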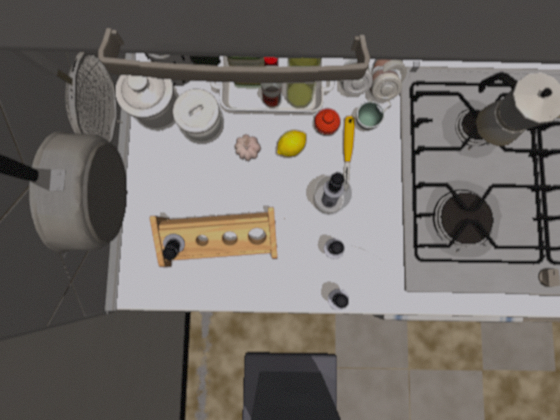

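The scene view shows the loose corers at about (281,320) and (317,278), the glass at (355,240) and the rack holes at (214,186), (236,199) and (260,214). In the top view the corers are at (340,300) and (335,248), and the holes run along y≈237 from x=202 to 257. I'll zoom in for exact pixels.

```bash
python3 - <<'E'
import cv2,pickle,numpy as np
d=pickle.load(open("d0.pkl","rb"))
def crop(n,x,y,w,h,k):
    return cv2.resize(d[n]['img'][y:y+h,x:x+w,::-1],None,fx=k,fy=k,interpolation=cv2.INTER_CUBIC)
c=np.zeros((600,800,3),np.uint8)
def put(im,x,y): im=np.clip(im*1.3,0,255); c[y:y+im.shape[0],x:x+im.shape[1]]=im
put(crop('scene',160,135,140,125,3),0,0)      # 420x375
put(crop('scene',260,250,80,100,3.75),430,0) # 300x375
put(crop('top',145,200,140,72,3),0,380)
put(crop('top',315,235,45,75,2.9),430,380)
cv2.imwrite("pics/c1.png",c)
E
```

```text
(no output)
```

View pics/c1.png

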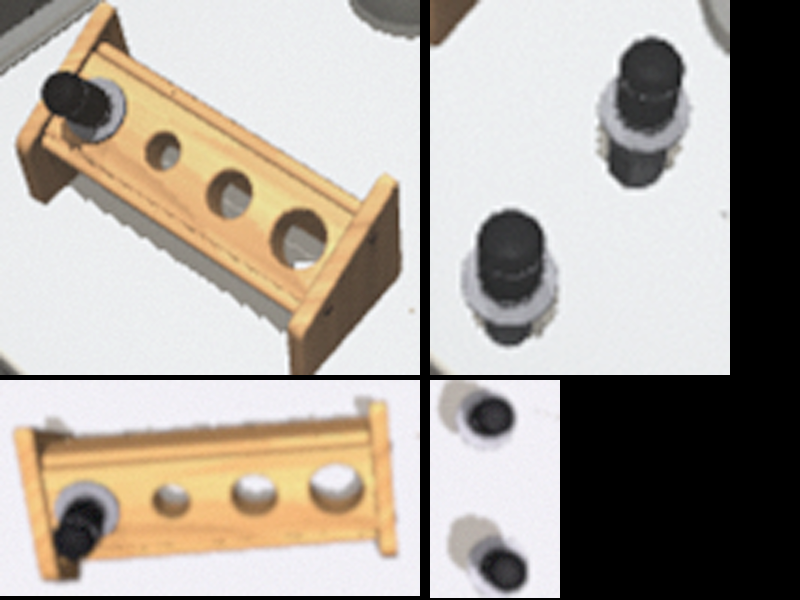

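Comparing blade to collar width, the near corer is about 0.51 (22 mm) and the far one about 0.66 (28 mm). Next I'll measure the grips and hole mouths in both views and triangulate.

```bash
cat > h.py <<'E'
import cv2,numpy as np
from scipy.spatial.transform import Rotation as R
def proj_mat(c):
    return R.from_quat(c['rotation']).as_matrix() if np.ndim(c['rotation'])==1 else np.array(c['rotation'])
def ray(c,p):
    v=proj_mat(c)@np.array([(p[0]-c['cx'])/c['fx'],(p[1]-c['cy'])/c['fy'],1]);return np.array(c['position']),v/np.linalg.norm(v)
def plane(c,p,z):
    o,v=ray(c,p);return o+v*(z-o[2])/v[2]
def tri(rays):
    A=sum(np.eye(3)-np.outer(v,v) for o,v in rays);b=sum((np.eye(3)-np.outer(v,v))@o for o,v in rays);return np.linalg.solve(A,b)
def comp(m,p,rad=5):
    n,l,s,c=cv2.connectedComponentsWithStats(m.astype(np.uint8));best=None
    for i in range(1,n):
        if s[i,4]>15 and np.hypot(*(c[i]-p))<rad and (best is None or s[i,4]>s[best,4]):best=i
    return (None,None) if best is None else (c[best],s[best])
E
python3 - <<'E'
from h import *
import pickle
d=pickle.load(open("d0.pkl","rb"))
P={'g22':((281,316),(341,300)),'g28':((318,272),(336,248)),'h22':((214,185),(202,240)),'h28':((236.3,199.7),(229.7,238)),'h34':((259.7,214.7),(257,235.7))}
for k,(a,b) in P.items():
    rs=[];px=[]
    for n,p in(('scene',a),('top',b)):
        im=d[n]['img'];hsv=cv2.cvtColor(im,cv2.COLOR_RGB2HSV).astype(int);H,S,V=hsv[...,0],hsv[...,1],hsv[...,2]
        if k[0]=='g': m=V<70
        else:
            x,y=map(int,p); ref=np.median(V[y-14:y+15,x-14:x+15][S[y-14:y+15,x-14:x+15]>90])
            m=(V<0.85*ref)|(S<70)
        c,s=comp(m,p,8);px.append((None if c is None else (c.round(1).tolist(),s.tolist())))
        q=p if c is None or (k[0]=='h' and s[4]>600) else c
        rs.append(ray(d[n],q))
    X=tri(rs);print(k,px,X.round(4),[round(1e3*np.linalg.norm(np.cross(X-o,v)),1) for o,v in rs])
    if k[0]=='h':print('  manual',tri([ray(d['scene'],a),ray(d['top'],b)]).round(4),plane(d['scene'],a,.082).round(4),plane(d['top'],b,.082).round(4))
    else: print('  ',*[plane(d[n],p[0],.089).round(4) for n,p in zip(('scene','top'),px) if p])
E
```

```text
g22 [([281.0, 318.3], [273, 306, 17, 26, 362]), ([339.8, 299.7], [332, 293, 16, 15, 170])] [ 0.4348 -0.0633  0.0874] [np.float64(0.2), np.float64(0.2)]
   [ 0.4344 -0.0638  0.089 ] [ 0.4347 -0.0629  0.089 ]
g28 [([317.9, 272.4], [310, 260, 17, 26, 347]), ([335.3, 247.2], [328, 241, 15, 13, 157])] [ 0.5346 -0.0548  0.0869] [np.float64(0.3), np.float64(0.3)]
   [ 0.534  -0.0554  0.089 ] [ 0.5342 -0.0543  0.089 ]
h22 [([213.8, 184.7], [208, 178, 13, 14, 138]), ([201.5, 240.0], [195, 235, 14, 11, 123])] [0.5435 0.2063 0.0835] [np.float64(0.1), np.float64(0.1)]
  manual [0.5434 0.2053 0.0837] [0.5441 0.2064 0.082 ] [0.5436 0.2056 0.082 ]
h28 [([235.9, 199.2], [228, 191, 17, 17, 214]), ([229.3, 237.9], [222, 231, 16, 15, 187])] [0.5486 0.1524 0.0831] [np.float64(0.0), np.float64(0.0)]
  manual [0.5486 0.1516 0.0823] [0.5488 0.1517 0.082 ] [0.5485 0.1517 0.082 ]
h34 [([259.0, 214.1], [249, 204, 20, 21, 324]), ([256.7, 235.9], [248, 228, 19, 17, 260])] [0.5538 0.0988 0.0829] [np.float64(0.2), np.float64(0.2)]
  manual [0.5545 0.0983 0.0806] [0.5542 0.0973 0.082 ] [0.5541 0.0985 0.082 ]
```

The triangulation holds up: hole spacing is 54 mm, mouths sit at z≈0.082, residuals are under 0.3 mm, and the rack yaw is about 5.4°. Next is a move helper.

```bash
cat >> h.py <<'E'
from plant import sensors
yr=np.array([-.0954,.9954,0]);xr=np.array([.9954,.0954,0]);ez=np.array([0,0,1.])
n=np.cos(np.pi/6)*ez-np.sin(np.pi/6)*xr
H22=np.array([.5437,.2060,.082]);H28=np.array([.5487,.1521,.082])
def rot(z,x): return R.from_matrix(np.c_[x,np.cross(z,x),z])
DOWN=rot(-ez,yr);TILT=rot(-n,yr)
def go(target,Rt):
    s=sensors.get_state();T=R.from_quat(s['eef_rot']);d=np.asarray(target)-s['tool_pos']
    print('t',round(s['clock'],2),'pos',s['tool_pos'].round(4) if hasattr(s['tool_pos'],'round') else s['tool_pos'],'q',np.round(s['q'],2))
    print('rotvec deg',np.degrees((T.inv()*Rt).as_rotvec()).round(2),'shift cm now-axes',(T.inv().apply(d)*100).round(2),'target-axes',(Rt.inv().apply(d)*100).round(2),'F',np.round(s['contact_force'],1))
E
python3 -c "
from h import *
go([.4347,-.0633,.2],DOWN)
import pickle
d=pickle.load(open('d0.pkl','rb'));print(plane(d['scene'],(368,214),.125),plane(d['top'],(337,180),.125))"
```

```text
t 0.1 pos [ 0.1796 -0.5981  0.257 ] q [ 1.31  0.69 -0.19  1.57  0.16  0.9  -0.22]
rotvec deg [-8.000e-02 -6.000e-02 -7.875e+01] shift cm now-axes [ 39.82 -43.87   5.77] target-axes [50.8  30.49  5.7 ] F [-0.4 -0.1 -0.2]
[ 0.66051005 -0.05707757  0.125     ] [ 0.65957137 -0.05257491  0.125     ]
```

step_arm --steps '[[[3.32, -3.66, 0], [0, 0, 0]], [[3.32, -3.66, 0], [0, 0, 0]], [[3.32, -3.66, 0], [0, 0, 0]], [[3.32, -3.66, 0], [0, 0, 0]], [[3.32, -3.66, 0], [0, 0, 0]], [[3.32, -3.66, 0], [0, 0, 0]], [[3.32, -3.66, 0], [0, 0, 0]], [[3.32, -3.66, 0], [0, 0, 0]], [[3.32, -3.66, 0], [0, 0, 0]], [[3.32, -3.66, 0], [0, 0, 0]], [[3.32, -3.66, 0], [0, 0, 0]], [[3.3, -3.61, 0], [0, 0, 0]]]' --claw 1 --grip_force 20

```text
clock: 1.6
tool_pos: [0.4354, -0.0623, 0.2576]
eef_rot: [0.989, 0.145, -0.0, 0.0]
contact_force: [0.5, -0.1, -0.2]
opening: 0.998
finger_force: 0.0
```

step_arm --steps '[[[0, 0, 0], [0, 0, -9.84]], [[0, 0, 0], [0, 0, -9.84]], [[0, 0, 0], [0, 0, -9.84]], [[0, 0, 0], [0, 0, -9.84]], [[0, 0, 0], [0, 0, -9.84]], [[0, 0, 0], [0, 0, -9.84]], [[0, 0, 0], [0, 0, -9.84]], [[0, 0, 0], [0, 0, -9.84]], [[0, 0, 0], [0, 0, 0]], [[0, 0, 0], [0, 0, 0]]]'

```text
clock: 2.85
tool_pos: [0.4349, -0.0639, 0.2576]
eef_rot: [0.674, 0.739, -0.0, -0.0]
contact_force: [0.3, -0.4, -0.2]
opening: 0.999
finger_force: 0.0
```

```bash
python3 -c "
from h import *
go([.4347,-.0633,.092],DOWN)
from plant import vision
c=vision.snapshot('wrist');cv2.imwrite('pics/w1.png',c['img'][:,:,::-1]);print(c['position'],c['rotation'])"
```

```text
t 2.85 pos [ 0.4349 -0.0639  0.2576] q [ 0.41  0.5  -0.55  2.09  0.41  0.67 -0.33]
rotvec deg [-0.01 -0.   -0.21] shift cm now-axes [ 7.000e-02 -1.000e-02  1.656e+01] target-axes [ 7.000e-02 -1.000e-02  1.656e+01] F [ 0.3 -0.4 -0.2]
[0.42848478 0.01987996 0.38522973] [0.98557185 0.04556464 0.00738483 0.16284179]
```

View pics/w1.png

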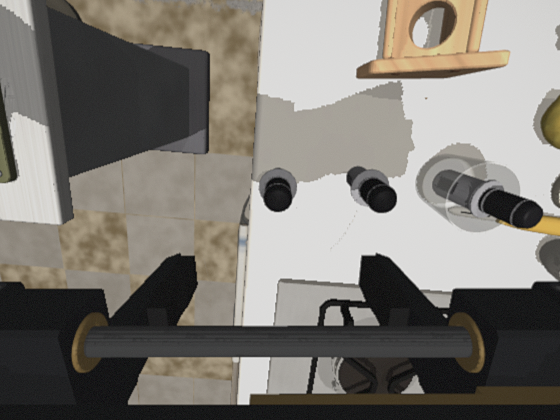

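The wrist view shows the near corer at (278,190), on the midline between the fingertips (x≈279). The far corer is at (375,190), clear of the right finger. Going down to grasp.

step_arm --steps '[[[0.07, 0, 3], [0, 0, 0]], [[0, 0, 3], [0, 0, 0]], [[0, 0, 3], [0, 0, 0]], [[0, 0, 3], [0, 0, 0]], [[0, 0, 2], [0, 0, 0]], [[0, 0, 1.5], [0, 0, 0]], [[0, 0, 1.06], [0, 0, 0]], [[0, 0, 0], [0, 0, 0]], [[0, 0, 0], [0, 0, 0]]]'

```text
clock: 4.03
tool_pos: [0.4352, -0.0631, 0.0924]
eef_rot: [0.673, 0.74, 0.0, 0.0]
contact_force: [0.0, -0.4, 1.0]
opening: 0.999
finger_force: 0.0
```

step_arm --steps '[[[0, 0, 0], [0, 0, 0]], [[0, 0, 0], [0, 0, 0]], [[0, 0, 0], [0, 0, 0]], [[0, 0, 0], [0, 0, 0]], [[0, 0, 0], [0, 0, 0]], [[0, 0, 0], [0, 0, 0]], [[0, 0, 0], [0, 0, 0]], [[0, 0, 0], [0, 0, 0]], [[0, 0, 0], [0, 0, 0]], [[0, 0, 0], [0, 0, 0]]]' --claw -1 --grip_force 25

```text
clock: 5.28
tool_pos: [0.4349, -0.0632, 0.0921]
eef_rot: [0.673, 0.74, -0.0, 0.0]
contact_force: [-0.1, 0.1, -0.6]
opening: 0.301
finger_force: 25.0
```

step_arm --steps '[[[0, 0, -1], [0, 0, 0]], [[0, 0, -2.5], [0, 0, 0]], [[0, 0, -3], [0, 0, 0]], [[0, 0, -3], [0, 0, 0]], [[0, 0, -3], [0, 0, 0]], [[0, 0, -1.5], [0, 0, 0]], [[0, 0, 0], [0, 0, 0]]]'

```text
clock: 6.15
tool_pos: [0.4353, -0.0634, 0.2334]
eef_rot: [0.673, 0.74, 0.001, 0.001]
contact_force: [0.1, 0.0, -1.5]
opening: 0.3
finger_force: 25.0
```

```bash
python3 -c "
from h import *
go(H22+n*.117,DOWN);go(H22+n*.117,TILT);print(H22+n*.117)"
```

```text
t 6.15 pos [ 0.4353 -0.0634  0.2334] q [ 0.4   0.54 -0.54  2.12  0.49  0.6  -0.4 ]
rotvec deg [ 0.15  0.04 -0.06] shift cm now-axes [25.79  7.47  5.01] target-axes [25.78  7.52  5.01] F [ 0.1  0.  -1.5]
t 6.15 pos [ 0.4353 -0.0634  0.2334] q [ 0.4   0.54 -0.54  2.12  0.49  0.6  -0.4 ]
rotvec deg [-29.85   0.06  -0.05] shift cm now-axes [25.79  7.47  5.01] target-axes [25.78  4.01  8.09] F [ 0.1  0.  -1.5]
[0.4854691  0.2004191  0.18332497]
```

step_arm --steps '[[[1.5, 0.5, 0], [0, 0, 0]], [[3, 0.9, 0], [0, 0, 0]], [[3.3, 0.9, 0], [0, 0, 0]], [[3.3, 0.9, 0], [0, 0, 0]], [[3.3, 0.9, 0], [0, 0, 0]], [[3.3, 0.9, 0], [0, 0, 0]], [[3.3, 0.9, 0], [0, 0, 0]], [[3, 0.9, 0], [0, 0, 0]], [[1.5, 0.47, 0], [0, 0, 0]], [[0.29, 0.2, 0], [0, 0, 0]], [[0, 0, 0], [0, 0, 0]]]'

```text
clock: 7.52
tool_pos: [0.4846, 0.1995, 0.2317]
eef_rot: [0.673, 0.74, -0.001, 0.0]
contact_force: [0.7, 0.1, -0.5]
opening: 0.301
finger_force: 25.0
```

step_arm --steps '[[[0, 0, 0], [-4, 0, 0]], [[0, 0, 0], [-6, 0, 0]], [[0, 0, 0], [-6, 0, 0]], [[0, 0, 0], [-6, 0, 0]], [[0, 0, 0], [-5, 0, 0]], [[0, 0, 0], [-3, 0, 0]], [[0, 0, 0], [0, 0, 0]], [[0, 0, 0], [0, 0, 0]]]'

```text
clock: 8.52
tool_pos: [0.4863, 0.1908, 0.2283]
eef_rot: [0.661, 0.722, 0.138, 0.147]
contact_force: [0.3, -0.3, -1.2]
opening: 0.302
finger_force: 25.0
```

```bash
python3 -c "
from h import *
go(H22+n*.104,TILT)"
```

```text
t 8.53 pos [0.4863 0.1908 0.2283] q [-0.62  0.53  0.04  2.25  1.49  0.19 -1.95]
rotvec deg [-6.81  1.87  0.06] shift cm now-axes [ 1.14 -1.61  5.39] target-axes [ 0.96 -2.24  5.2 ] F [ 0.3 -0.3 -1.2]
```

step_arm --steps '[[[0.5, 0, 0.5], [-2, 0.6, 0]], [[0.5, 0, 0.5], [-2, 0.6, 0]], [[0.14, 0, 0.5], [-2, 0.6, 0]], [[0, 0, 0.5], [-0.8, 0, 0]], [[0, 0, 0], [0, 0, 0]], [[0, 0, 0], [0, 0, 0]]]'

```text
clock: 9.28
tool_pos: [0.4939, 0.2011, 0.211]
eef_rot: [0.65, 0.716, 0.187, 0.174]
contact_force: [-0.9, 0.1, -0.9]
opening: 0.3
finger_force: 25.0
```

```bash
python3 -c "
from h import *
go(H22+n*.104,TILT)"
```

```text
t 9.28 pos [0.4939 0.2011 0.211 ] q [-0.46  0.59 -0.24  2.32  2.07  0.45 -2.56]
rotvec deg [-0.43  0.36  0.11] shift cm now-axes [ 0.04 -2.09  3.29] target-axes [ 0.01 -2.12  3.27] F [-0.9  0.1 -0.9]
```

Joint 7 is near its limit, at -2.56 of -2.66. The corer is round, so I'll turn about the tool z to relieve it.

step_arm --steps '[[[0, 0, 0], [0, 0, 5]], [[0, 0, 0], [0, 0, 5]], [[0, 0, 0], [0, 0, 5]], [[0, 0, 0], [0, 0, 5]], [[0, 0, 0], [0, 0, 0]]]'

```text
clock: 9.9
tool_pos: [0.4936, 0.2013, 0.2106]
eef_rot: [0.765, 0.592, 0.214, 0.138]
contact_force: [-0.6, 0.1, -1.4]
opening: 0.304
finger_force: 25.0
```

```bash
python3 -c "
from h import *
go(H22+n*.104,TILT*R.from_euler('z',20,degrees=True))"
```

```text
t 9.9 pos [0.4936 0.2013 0.2106] q [-0.16  0.67 -0.73  2.31  1.83  0.73 -2.65]
rotvec deg [-0.39  0.41  0.09] shift cm now-axes [-0.7  -1.92  3.27] target-axes [-0.72 -1.94  3.25] F [-0.6  0.1 -1.4]
```

step_arm --steps '[[[0, 0, 0], [0, 0, 5]], [[0, 0, 0], [0, 0, 5]], [[0, 0, 0], [0, 0, 5]], [[0, 0, 0], [0, 0, 5]], [[0, 0, 0], [0, 0, 0]]]'

```text
clock: 10.52
tool_pos: [0.5129, 0.1996, 0.217]
eef_rot: [0.85, 0.467, 0.223, 0.1]
contact_force: [-0.1, -0.5, -1.0]
opening: 0.302
finger_force: 25.0
```

```bash
python3 -c "
from h import *
go(H22+n*.104,TILT*R.from_euler('z',40,degrees=True))"
```

```text
t 10.53 pos [0.5129 0.1996 0.217 ] q [ 0.18  1.01 -1.47  2.23  1.65  1.34 -2.65]
rotvec deg [-1.13  1.32  2.25] shift cm now-axes [-2.14 -3.35  2.97] target-axes [-2.33 -3.32  2.85] F [-0.1 -0.5 -1. ]
```

Turning + loads joints 3 and 7, so joint 7 runs against the tool's z. I'll turn the other way.

step_arm --steps '[[[0, 0, 0], [0, 0, -6]], [[0, 0, 0], [0, 0, -6]], [[0, 0, 0], [0, 0, -6]], [[0, 0, 0], [0, 0, -6]], [[0, 0, 0], [0, 0, -6]], [[0, 0, 0], [0, 0, -6]], [[0, 0, 0], [0, 0, -6]], [[0, 0, 0], [0, 0, -6]], [[0, 0, 0], [0, 0, -6]], [[0, 0, 0], [0, 0, -6]], [[0, 0, 0], [0, 0, 0]], [[0, 0, 0], [0, 0, 0]]]'

```text
clock: 12.02
tool_pos: [0.512, 0.2002, 0.2182]
eef_rot: [0.502, 0.83, 0.145, 0.198]
contact_force: [-0.0, -0.2, -0.9]
opening: 0.303
finger_force: 25.0
```

```bash
python3 -c "
from h import *
go(H22+n*.104,TILT*R.from_euler('z',-20,degrees=True))"
```

```text
t 12.03 pos [0.512  0.2002 0.2182] q [ 0.17  0.97 -1.41  2.23  1.65  1.27 -1.62]
rotvec deg [-1.58 -0.39  2.27] shift cm now-axes [ 1.76 -3.54  3.12] target-axes [ 1.63 -3.69  3.01] F [-0.  -0.2 -0.9]
```

step_arm --steps '[[[0.6, -1.2, 0], [-0.5, -0.1, 0.7]], [[0.6, -1.2, 0], [-0.5, -0.1, 0.8]], [[0.5, -1.2, 0.5], [-0.5, -0.1, 0.8]], [[0, 0, 1], [0, 0, 0]], [[0, 0, 0], [0, 0, 0]], [[0, 0, 0], [0, 0, 0]], [[0, 0, 0], [0, 0, 0]]]'

```text
clock: 12.9
tool_pos: [0.4851, 0.1999, 0.1863]
eef_rot: [0.517, 0.817, 0.159, 0.203]
contact_force: [-0.1, -0.5, -0.9]
opening: 0.294
finger_force: 25.0
```

```bash
python3 -c "
from h import *
go(H22+n*.104,TILT*R.from_euler('z',-20,degrees=True))
from plant import vision
a=[]
for k in('scene','wrist'):
  c=vision.snapshot(k)
  im=c['img'][:,:,::-1]
  if k=='scene': im=im[110:290,130:330]
  a.append(cv2.resize(im,(400,360 if k=='scene' else 300)))
a[1]=np.vstack([a[1],np.zeros((60,400,3),np.uint8)])
cv2.imwrite('pics/p1.png',np.hstack(a))"
```

```text
t 12.9 pos [0.4851 0.1999 0.1863] q [ 0.1   1.02 -1.38  2.35  1.75  1.34 -1.85]
rotvec deg [-0.08 -0.11 -0.13] shift cm now-axes [ 0.08 -0.09  1.58] target-axes [ 0.08 -0.09  1.58] F [-0.1 -0.5 -0.9]
```

View pics/p1.png

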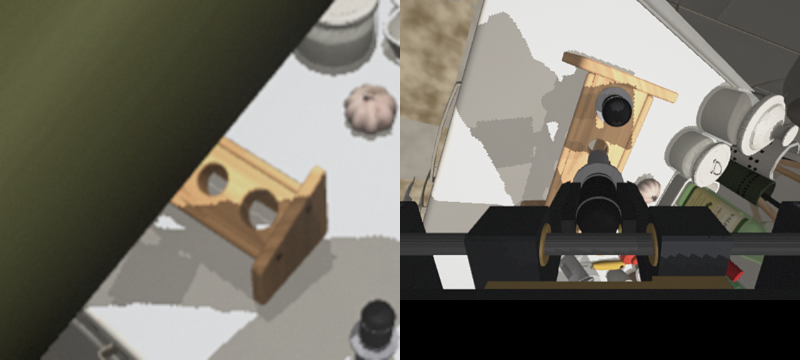

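The wrist crop shows the blade tip pointing at the second hole, at about (597,150) beside the fixed corer. The scene view is blocked by the arm. Going down carefully.

step_arm --steps '[[[0.08, -0.09, 0.8], [0, 0, 0]], [[0, 0, 0.8], [0, 0, 0]], [[0, 0, 0.7], [0, 0, 0]], [[0, 0, 0.3], [0, 0, 0]], [[0, 0, 0.3], [0, 0, 0]], [[0, 0, 0.3], [0, 0, 0]], [[0, 0, 0], [0, 0, 0]]]'

```text
clock: 13.88
tool_pos: [0.4996, 0.2018, 0.1575]
eef_rot: [0.516, 0.817, 0.158, 0.203]
contact_force: [0.1, -0.6, -1.6]
opening: 0.298
finger_force: 25.0
```

```bash
python3 -c "
from h import *
go(H22+n*.032,TILT*R.from_euler('z',-20,degrees=True))"
```

```text
t 13.88 pos [0.4996 0.2018 0.1575] q [ 0.09  1.09 -1.33  2.33  1.82  1.35 -1.85]
rotvec deg [-0.12 -0.12 -0.09] shift cm now-axes [-0.03  0.07  5.55] target-axes [-0.02  0.06  5.55] F [ 0.1 -0.6 -1.6]
```

step_arm --steps '[[[0, 0.06, 0.4], [0, 0, 0]], [[0, 0, 0.4], [0, 0, 0]], [[0, 0, 0.4], [0, 0, 0]], [[0, 0, 0], [0, 0, 0]]]'

```text
clock: 14.38
tool_pos: [0.5061, 0.2025, 0.1471]
eef_rot: [0.516, 0.817, 0.158, 0.203]
contact_force: [-0.1, -0.7, -1.1]
opening: 0.302
finger_force: 25.0
```

```bash
python3 -c "
from h import *
go(H22+n*.032,TILT*R.from_euler('z',-20,degrees=True))"
```

```text
t 14.38 pos [0.5061 0.2025 0.1471] q [ 0.09  1.11 -1.32  2.32  1.85  1.35 -1.84]
rotvec deg [-0.15 -0.12 -0.1 ] shift cm now-axes [-0.02  0.03  4.33] target-axes [-0.01  0.02  4.33] F [-0.1 -0.7 -1.1]
```

It's 17 mm in with no force. Continuing.

step_arm --steps '[[[0, 0, 0.5], [0, 0, 0]], [[0, 0, 0.5], [0, 0, 0]], [[0, 0, 0.5], [0, 0, 0]], [[0, 0, 0.5], [0, 0, 0]], [[0, 0, 0.5], [0, 0, 0]], [[0, 0, 0.5], [0, 0, 0]], [[0, 0, 0.4], [0, 0, 0]], [[0, 0, 0.3], [0, 0, 0]], [[0, 0, 0.3], [0, 0, 0]], [[0, 0, 0.2], [0, 0, 0]], [[0, 0, 0], [0, 0, 0]], [[0, 0, 0], [0, 0, 0]]]'

```text
clock: 15.88
tool_pos: [0.5268, 0.2048, 0.1112]
eef_rot: [0.516, 0.817, 0.158, 0.203]
contact_force: [-0.2, -0.4, -1.0]
opening: 0.306
finger_force: 25.0
```

```bash
python3 -c "
from h import *
go(H22+n*.032,TILT*R.from_euler('z',-20,degrees=True))"
```

```text
t 15.88 pos [0.5268 0.2048 0.1112] q [ 0.1   1.19 -1.27  2.27  1.94  1.36 -1.81]
rotvec deg [-0.1  -0.13 -0.08] shift cm now-axes [-0.04 -0.01  0.17] target-axes [-0.04 -0.01  0.17] F [-0.2 -0.4 -1. ]
```

step_arm --steps '[[[0, 0, 0.15], [0, 0, 0]], [[0, 0, 0.1], [0, 0, 0]], [[0, 0, 0], [0, 0, 0]]]'

```text
clock: 16.25
tool_pos: [0.5272, 0.2052, 0.1101]
eef_rot: [0.515, 0.817, 0.159, 0.203]
contact_force: [-7.7, -3.1, 9.9]
opening: 0.295
finger_force: 24.9
```

Firm contact along the hole axis, about 13 N, so it is seated. Release and back off.

step_arm --steps '[[[0, 0, 0], [0, 0, 0]], [[0, 0, 0], [0, 0, 0]], [[0, 0, 0], [0, 0, 0]], [[0, 0, 0], [0, 0, 0]], [[0, 0, 0], [0, 0, 0]], [[0, 0, 0], [0, 0, 0]]]' --claw 0

```text
clock: 17.0
tool_pos: [0.5281, 0.2048, 0.1089]
eef_rot: [0.516, 0.817, 0.158, 0.203]
contact_force: [0.0, -0.6, -0.3]
opening: 0.497
finger_force: 0.0
```

step_arm --steps '[[[0, 0, -0.5], [0, 0, 0]], [[0, 0, -1], [0, 0, 0]], [[0, 0, -1.5], [0, 0, 0]], [[0, 0, -2], [0, 0, 0]], [[0, 0, -2], [0, 0, 0]], [[0, 0, -2], [0, 0, 0]], [[0, 0, -2], [0, 0, 0]], [[0, 0, 0], [0, 0, 0]]]'

```text
clock: 18.0
tool_pos: [0.4734, 0.1999, 0.2062]
eef_rot: [0.515, 0.817, 0.16, 0.204]
contact_force: [0.2, -0.7, -0.7]
opening: 0.503
finger_force: 0.0
```

```bash
python3 -c "
from h import *
G=[.5345,-.0549,.22]
go(G,DOWN);go(G,DOWN*R.from_euler('z',-20,degrees=True))
from plant import vision
c=vision.snapshot('wrist');cv2.imwrite('pics/w2.png',c['img'][:,:,::-1])"
```

```text
t 18.0 pos [0.4734 0.1999 0.2062] q [ 0.1   0.96 -1.4   2.36  1.7   1.31 -1.86]
rotvec deg [29.76  5.09 19.57] shift cm now-axes [-25.7   -5.26   0.56] target-axes [-25.95   3.65  -1.38] F [ 0.2 -0.7 -0.7]
t 18.0 pos [0.4734 0.1999 0.2062] q [ 0.1   0.96 -1.4   2.36  1.7   1.31 -1.86]
rotvec deg [28.28 10.13  0.03] shift cm now-axes [-25.7   -5.26   0.56] target-axes [-25.63  -5.45  -1.38] F [ 0.2 -0.7 -0.7]
```

View pics/w2.png

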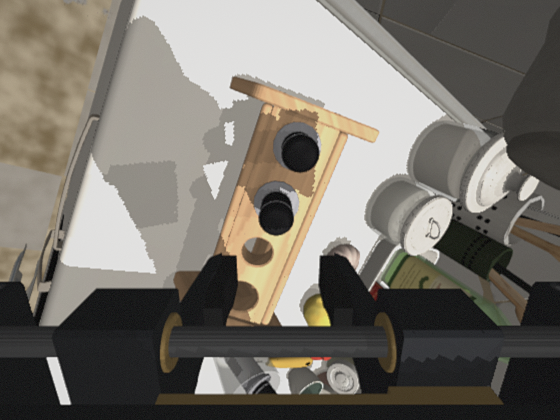

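The 22 mm corer sits flat in its hole, at (277,205) beside the fixed one. Now to the 28 mm corer.

step_arm --steps '[[[-1.5, -0.3, -0.5], [0, 0, 0]], [[-3, -0.6, 0], [0, 0, 0]], [[-3, -0.6, 0], [0, 0, 0]], [[-3, -0.6, 0], [0, 0, 0]], [[-3, -0.6, 0], [0, 0, 0]], [[-3, -0.6, 0], [0, 0, 0]], [[-3, -0.6, 0], [0, 0, 0]], [[-3, -0.6, 0], [0, 0, 0]], [[-2, -0.6, 0.5], [0, 0, 0]], [[-1.2, -0.7, 0.5], [0, 0, 0]], [[0, 0, 0], [0, 0, 0]]]' --claw 1

```text
clock: 19.42
tool_pos: [0.5291, -0.0586, 0.2149]
eef_rot: [0.517, 0.817, 0.158, 0.202]
contact_force: [0.1, 0.7, 0.4]
opening: 0.999
finger_force: 0.0
```

step_arm --steps '[[[0, 0, 0], [4.04, 1.45, 0]], [[0, 0, 0], [4.04, 1.45, 0]], [[0, 0, 0], [4.04, 1.45, 0]], [[0, 0, 0], [4.04, 1.45, 0]], [[0, 0, 0], [4.04, 1.45, 0]], [[0, 0, 0], [4.04, 1.45, 0]], [[0, 0, 0], [4.04, 1.43, 0]], [[0, 0, 0], [0, 0, 0]], [[0, 0, 0], [0, 0, 0]]]'

```text
clock: 20.55
tool_pos: [0.5292, -0.0571, 0.2159]
eef_rot: [0.534, 0.846, -0.001, -0.001]
contact_force: [-0.5, 0.0, -0.1]
opening: 1.003
finger_force: 0.0
```

```bash
python3 -c "
from h import *
from plant import vision
G=[.5345,-.0549,.092]
go(G,DOWN*R.from_euler('z',-20,degrees=True))
c=vision.snapshot('wrist');cv2.imwrite('pics/w3.png',c['img'][:,:,::-1])"
```

```text
t 20.55 pos [ 0.5292 -0.0571  0.2159] q [ 0.68  0.95 -1.29  1.86  1.    1.18 -0.52]
rotvec deg [-0.16 -0.01  0.04] shift cm now-axes [-0.03  0.61 12.39] target-axes [-0.03  0.57 12.39] F [-0.5  0.  -0.1]
```

View pics/w3.png

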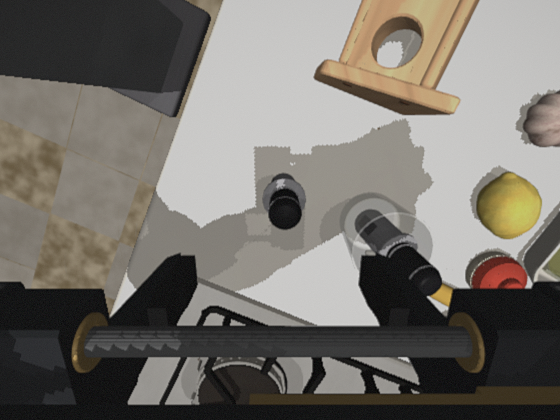

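The wrist view shows the 28 mm corer at (285,210), nearly on the fingers' midline (279), with the leaning corer clear of the right finger. I'll shift 6 mm, narrow the opening and descend.

step_arm --steps '[[[0, 0.58, 0], [0, 0, 0]], [[0, 0, 2], [0, 0, 0]], [[0, 0, 2], [0, 0, 0]], [[0, 0, 2], [0, 0, 0]], [[0, 0, 2], [0, 0, 0]], [[0, 0, 2], [0, 0, 0]], [[0, 0, 1.3], [0, 0, 0]], [[0, 0, 1], [0, 0, 0]], [[0, 0, 0], [0, 0, 0]], [[0, 0, 0], [0, 0, 0]]]' --claw 0.4

```text
clock: 21.85
tool_pos: [0.5348, -0.0552, 0.0935]
eef_rot: [0.534, 0.845, -0.001, -0.001]
contact_force: [-0.3, 0.1, 1.0]
opening: 0.703
finger_force: 0.0
```

```bash
python3 -c "
from h import *
go([.5345,-.0549,.093],DOWN*R.from_euler('z',-20,degrees=True))"
```

```text
t 21.85 pos [ 0.5348 -0.0552  0.0935] q [ 0.62  1.11 -1.15  1.92  1.23  1.05 -0.67]
rotvec deg [-0.14 -0.02 -0.07] shift cm now-axes [ 0.04 -0.02  0.05] target-axes [ 0.04 -0.02  0.05] F [-0.3  0.1  1. ]
```

step_arm --steps '[[[0, 0, 0], [0, 0, 0]], [[0, 0, 0], [0, 0, 0]], [[0, 0, 0], [0, 0, 0]], [[0, 0, 0], [0, 0, 0]], [[0, 0, 0], [0, 0, 0]], [[0, 0, 0], [0, 0, 0]], [[0, 0, 0], [0, 0, 0]], [[0, 0, 0], [0, 0, 0]]]' --claw -1

```text
clock: 22.85
tool_pos: [0.5346, -0.0554, 0.0932]
eef_rot: [0.534, 0.845, -0.001, -0.001]
contact_force: [-0.3, 0.5, 1.8]
opening: 0.304
finger_force: 25.0
```

step_arm --steps '[[[0, 0, -1], [0, 0, 0]], [[0, 0, -2.5], [0, 0, 0]], [[0, 0, -3], [0, 0, 0]], [[0, 0, -3], [0, 0, 0]], [[0, 0, -3], [0, 0, 0]], [[0, 0, -1.5], [0, 0, 0]], [[0, 0, 0], [0, 0, 0]]]'

```text
clock: 23.72
tool_pos: [0.5353, -0.0552, 0.2337]
eef_rot: [0.534, 0.845, -0.001, -0.0]
contact_force: [0.5, -0.5, 0.3]
opening: 0.303
finger_force: 25.0
```

```bash
python3 -c "
from h import *
T=H28+n*.135
go(T,DOWN*R.from_euler('z',-20,degrees=True));go(T,TILT*R.from_euler('z',-20,degrees=True))"
```

```text
t 23.73 pos [ 0.5353 -0.0552  0.2337] q [ 0.68  0.92 -1.3   1.83  0.97  1.2  -0.49]
rotvec deg [-0.12  0.02 -0.08] shift cm now-axes [20.46  3.77  3.46] target-axes [20.45  3.79  3.48] F [ 0.5 -0.5  0.3]
t 23.73 pos [ 0.5353 -0.0552  0.2337] q [ 0.68  0.92 -1.3   1.83  0.97  1.2  -0.49]
rotvec deg [-28.32 -10.22  -0.06] shift cm now-axes [20.46  3.77  3.46] target-axes [20.89  2.59  1.3 ] F [ 0.5 -0.5  0.3]
```

step_arm --steps '[[[1.2, 0.2, 0], [0, 0, 0]], [[2.4, 0.4, 0], [0, 0, 0]], [[2.8, 0.5, 0], [0, 0, 0]], [[2.8, 0.5, 0], [0, 0, 0]], [[2.8, 0.5, 0], [0, 0, 0]], [[2.8, 0.5, 0], [0, 0, 0]], [[2.8, 0.5, 0], [0, 0, 0]], [[2, 0.4, 0], [0, 0, 0]], [[0.86, 0.27, 0], [0, 0, 0]], [[0, 0, 0], [0, 0, 0]]]'

```text
clock: 24.98
tool_pos: [0.4809, 0.146, 0.2325]
eef_rot: [0.534, 0.846, -0.002, -0.001]
contact_force: [1.1, 0.2, -0.5]
opening: 0.303
finger_force: 25.0
```

step_arm --steps '[[[0, 0, 0], [-3, -1.1, 0]], [[0, 0, 0], [-4, -1.4, 0]], [[0, 0, 0], [-4, -1.4, 0]], [[0, 0, 0], [-4, -1.5, 0]], [[0, 0, 0], [-4, -1.5, 0]], [[0, 0, 0], [-4, -1.4, 0]], [[0, 0, 0], [-3.3, -1.2, 0]], [[0, 0, 0], [-2, -0.7, 0]], [[0, 0, 0], [0, 0, 0]], [[0, 0, 0], [0, 0, 0]]]'

```text
clock: 26.22
tool_pos: [0.4816, 0.1453, 0.233]
eef_rot: [0.517, 0.816, 0.158, 0.204]
contact_force: [-1.2, -0.1, -1.3]
opening: 0.3
finger_force: 25.0
```

```bash
python3 -c "
from h import *
go(H28+n*.108,TILT*R.from_euler('z',-20,degrees=True))"
```

```text
t 26.23 pos [0.4816 0.1453 0.233 ] q [ 0.19  0.74 -1.18  2.38  1.74  0.97 -1.79]
rotvec deg [-0.14 -0.03 -0.14] shift cm now-axes [ 0.61 -1.58  5.65] target-axes [ 0.62 -1.59  5.65] F [-1.2 -0.1 -1.3]
```

step_arm --steps '[[[0.3, -0.8, 0], [0, 0, 0]], [[0.3, -0.78, 0.5], [0, 0, 0]], [[0, 0, 1], [0, 0, 0]], [[0, 0, 1.5], [0, 0, 0]], [[0, 0, 1.5], [0, 0, 0]], [[0, 0, 1], [0, 0, 0]], [[0, 0, 0], [0, 0, 0]], [[0, 0, 0], [0, 0, 0]]]'

```text
clock: 27.22
tool_pos: [0.4938, 0.1474, 0.177]
eef_rot: [0.516, 0.817, 0.158, 0.204]
contact_force: [-0.1, -0.2, -1.5]
opening: 0.303
finger_force: 25.0
```

```bash
python3 -c "
from h import *
go(H28+n*.093,TILT*R.from_euler('z',-20,degrees=True))"
```

```text
t 27.23 pos [0.4938 0.1474 0.177 ] q [ 0.14  0.89 -1.12  2.4   1.89  1.07 -1.9 ]
rotvec deg [-0.08 -0.08 -0.05] shift cm now-axes [-0.06  0.    1.68] target-axes [-0.05 -0.    1.68] F [-0.1 -0.2 -1.5]
```

step_arm --steps '[[[-0.06, 0, 0.8], [0, 0, 0]], [[0, 0, 0.6], [0, 0, 0]], [[0, 0, 0.3], [0, 0, 0]], [[0, 0, 0.3], [0, 0, 0]], [[0, 0, 0.3], [0, 0, 0]], [[0, 0, 0.3], [0, 0, 0]], [[0, 0, 0.3], [0, 0, 0]], [[0, 0, 0], [0, 0, 0]]]'

```text
clock: 28.22
tool_pos: [0.5086, 0.148, 0.1517]
eef_rot: [0.516, 0.817, 0.158, 0.204]
contact_force: [-0.6, -1.2, -0.5]
opening: 0.304
finger_force: 25.0
```

```bash
python3 -c "
from h import *
go(H28+n*.033,TILT*R.from_euler('z',-20,degrees=True))"
```

```text
t 28.23 pos [0.5086 0.148  0.1517] q [ 0.14  0.96 -1.09  2.38  1.95  1.1  -1.9 ]
rotvec deg [-0.11 -0.06 -0.07] shift cm now-axes [0.02 0.03 4.75] target-axes [0.02 0.02 4.75] F [-0.6 -1.2 -0.5]
```

It's 12.5 mm in with no force. Continuing to the seat.

step_arm --steps '[[[0, 0, 0.4], [0, 0, 0]], [[0, 0, 0.5], [0, 0, 0]], [[0, 0, 0.5], [0, 0, 0]], [[0, 0, 0.5], [0, 0, 0]], [[0, 0, 0.5], [0, 0, 0]], [[0, 0, 0.5], [0, 0, 0]], [[0, 0, 0.5], [0, 0, 0]], [[0, 0, 0.4], [0, 0, 0]], [[0, 0, 0.4], [0, 0, 0]], [[0, 0, 0.3], [0, 0, 0]], [[0, 0, 0], [0, 0, 0]], [[0, 0, 0], [0, 0, 0]]]'

```text
clock: 29.72
tool_pos: [0.5308, 0.1503, 0.1129]
eef_rot: [0.516, 0.817, 0.158, 0.204]
contact_force: [-0.1, 0.3, 0.2]
opening: 0.303
finger_force: 25.0
```

```bash
python3 -c "
from h import *
go(H28+n*.033,TILT*R.from_euler('z',-20,degrees=True))"
```

```text
t 29.73 pos [0.5308 0.1503 0.1129] q [ 0.13  1.06 -1.05  2.33  2.04  1.12 -1.89]
rotvec deg [-0.09 -0.06 -0.06] shift cm now-axes [0.01 0.01 0.28] target-axes [0.01 0.01 0.28] F [-0.1  0.3  0.2]
```

step_arm --steps '[[[0, 0, 0.15], [0, 0, 0]], [[0, 0, 0.15], [0, 0, 0]], [[0, 0, 0.05], [0, 0, 0]], [[0, 0, 0], [0, 0, 0]]]'

```text
clock: 30.22
tool_pos: [0.532, 0.1504, 0.111]
eef_rot: [0.515, 0.817, 0.159, 0.204]
contact_force: [-6.6, -2.6, 11.3]
opening: 0.302
finger_force: 24.9
```

Seated, with about 13 N along the axis. Release and retreat.

step_arm --steps '[[[0, 0, 0], [0, 0, 0]], [[0, 0, 0], [0, 0, 0]], [[0, 0, 0], [0, 0, 0]], [[0, 0, 0], [0, 0, 0]], [[0, 0, 0], [0, 0, 0]], [[0, 0, 0], [0, 0, 0]]]' --claw 0

```text
clock: 30.98
tool_pos: [0.5326, 0.1504, 0.1098]
eef_rot: [0.516, 0.817, 0.158, 0.204]
contact_force: [-0.3, -0.3, -0.4]
opening: 0.502
finger_force: 0.0
```

step_arm --steps '[[[0, 0, -0.5], [0, 0, 0]], [[0, 0, -1], [0, 0, 0]], [[0, 0, -1.5], [0, 0, 0]], [[0, 0, -2], [0, 0, 0]], [[0, 0, -2], [0, 0, 0]], [[0, 0, -2], [0, 0, 0]], [[0, 0, -2], [0, 0, 0]], [[0, 0, 0], [0, 0, 0]], [[0, 0, 0], [0, 0, 0]]]'

```text
clock: 32.1
tool_pos: [0.4782, 0.1449, 0.2052]
eef_rot: [0.516, 0.817, 0.158, 0.204]
contact_force: [-0.1, 0.2, -0.4]
opening: 0.499
finger_force: 0.0
```

```bash
python3 -c "
from h import *
from plant import vision
go(H28,TILT)
c=vision.snapshot('wrist');cv2.imwrite('pics/w4.png',c['img'][:,:,::-1])"
```

```text
t 32.1 pos [0.4782 0.1449 0.2052] q [ 0.16  0.82 -1.16  2.42  1.82  1.03 -1.89]
rotvec deg [-8.000e-02 -1.000e-02  1.993e+01] shift cm now-axes [4.000e-02 1.000e-02 1.422e+01] target-axes [ 0.04 -0.02 14.22] F [-0.1  0.2 -0.4]
```

View pics/w4.png

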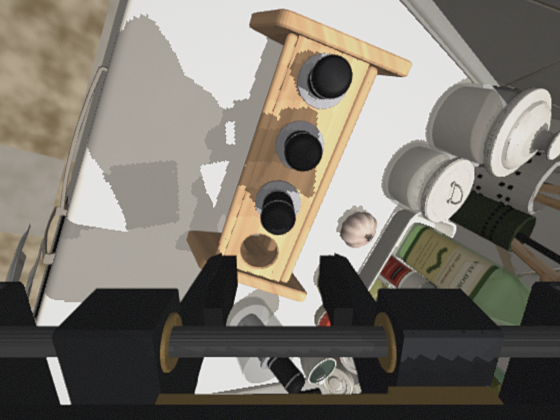

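The wrist view shows three corers seated flat and evenly in the rack, at (330,75), (302,150) and (278,212). Only the largest hole, at (262,250), is empty, and the gripper is clear.

```bash
python3 -c "
from plant import finish_job
print(finish_job())"
```

```text
the job is handed in; nothing more can be done
None
```

Both corers are seated in their matching rack holes and released. I handed the job in at about 32 s of the 64 s allowed; the hand-in returned no verdict.

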